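# Fit the last leg of the bowl riser

## Robot

A 7-joint arm with a two-finger parallel gripper is mounted at the origin on the work surface. World frame = base frame: x ahead of the robot, y to its left, z up, the work surface at z = 0. Lengths are in m, angles in rad, forces in N, time in s.
With the tool pointing down it reaches from about 0.425 to 0.925 m from the base axis. Payload 6.8 kg.
Tool frame: the origin (TCP) lies at the very end of the fingers, on their centre line; the grasp point (between the pads) lies 19 mm behind it; z points along the fingers, y is the line along which they close (so a half turn about z gives the same grasp; the last joint's range is limited). The gripper opens to 85 mm and grips with 20 to 120 N. Pads are 22 mm wide; open, the fingers measure 114 mm over their backs; the gripper's body (76 mm by 85 mm) begins 54 mm behind the grasp point. The pads swing forward as they close: fully open they stand 13 mm farther back than shut.
Start: joints at [1.203, 0.477, 0.022, 1.555, -0.011, 1.109, -0.083], TCP at [0.173, -0.652, 0.231] pointing down, gripper open.
Joint ranges: [-2.96, 2.96], [-0.34, 2.1], [-1.41, 1.46], [0.24, 2.44], [-1.37, 4.51], [0.17, 1.92], [-2.96, 2.96]. Speed limits (rad/s): [2.39, 2.39, 3.14, 3.14, 3.14, 3.14, 3.14].

## Interface

Orientations are given as a unit quaternion [w, x, y, z].
In Python, from station import bot gives the robot as it stands.
- The arm moves only by the tool shift_gripper, called after "Request:" as name([rows], argument=value, ...), one row to a line, values as JSON. Schema: {"type":"object","properties":{"moves":{"type":"array","items":{"type":"array","items":{"type":"number"},"minItems":5,"maxItems":5},"minItems":1,"maxItems":20},"squeeze":{"type":"number"},"only":{"type":"string"},"quiet":{"type":"boolean"},"lines":{"type":"string"}},"required":["moves"],"additionalProperties":false}. moves is a list of rows, 1 to 20 of them, each of 5 numbers: dx, dy, dz in normalised numbers (1 is 40 cm), then a turn about the tool's z in normalised numbers (1 is 2 pi rad), then the opening from 0.0 (shut) to 1.0 (fully open); each row shifts and turns the commanded pose from where the row before left it, along the tool's axes as they then stand; what a row does not reach is not made up. A row lasts 1/10 s, in which the tool goes at most 0.05 m and 0.15 rad, less where a joint would pass 70% of its speed; a pose out of reach is approached as far as the arm can. The fingers move at their own pace and stop on an object; squeeze is the grip in N (left out, the last holds). Time passes only in rows, so rows that do not move let the fingers close. The tool returns the time, the measured TCP pose, the force, the opening and the grip force at its end. only (a regular expression) keeps the lines of the reply that match it, lines (a string "A,B") keeps lines A to B, and quiet returns only ok. No shift or turn number may pass 1 either way. Input that does not fit is refused with a message, and nothing moves.
- bot.get_obs(): the state, without advancing time (a new reading comes with each control period).
- bot.read_camera(name): name is "side" or "top" or "wrist"; returns the picture (384x512x3 uint8, blue, green, red); there is no depth.
- bot.camera_info(name): a dict with "vertical_fov" (degrees; the focal length in pixels is half the picture's height over the tangent of half this angle, whatever the lens; pixels are square), "cx", "cy" (the principal point, pixels), "view" (4x4, takes a point from world to camera coordinates); the wrist camera has in their place "hand_eye" (4x4, takes a point from camera to tool coordinates, whose origin is the TCP and whose axes are the flange's). Camera axes: x right, y up, looking along -z (the intrinsics and any distortion apply to the point x, -y, -z); pixel columns grow to the right and rows downward; lengths in m; the calibration is good to about 2 mm. A picture is of the moment at which its call begins: read the wrist's pose just before it. camera_info takes no time and is no camera call.
- bot.hand_in(): hands the job in; it is judged then, once.
The state is a dict: "t": time; "q": joint angles; "joint_vel": joint speeds; "joint_torque": joint torques, N m; "eef_pos": TCP position; "tool_rot": TCP orientation; "contact_force": force on the tool from outside, world axes, zero at the start; "torque": the same for the moment, N m; "gripper_width": opening from 0.0 (shut) to 1.0 (fully open); "grasp_force": force on a finger pad.
Only numpy, scipy, OpenCV 4.12 (cv2) and the standard library are available. Lean on these libraries where they do the work, as an engineer would, in place of code of your own. Each camera call takes 0.05 s, during which the arm holds its last target. There are 200 camera calls.

## Task

The small bowl riser lies upside down with three legs already in and one blue corner socket still empty. Pick up the loose beech leg, keep it upright with its black rubber cap on top, and lower it into the empty socket (swirl it round the flared mouth if it catches) until it drops fully home; let go only once its foot is inside the socket, and leave it standing there. Leave the pepper mill standing where it is.

Things in the scene. Friction and masses are not known exactly. Their poses are not given: they have to be found in the camera images.
- leg: the loose leg: a round pale beech dowel 28 mm in diameter with a 12 mm thick, 30 mm wide black rubber cap on top; 120 mm tall, about 80 g, standing upright on the bench. Origin: centre of its lower wooden end (2 mm chamfer); z points up to the cap. Yaw does not matter.
- riser: upside-down riser: white board 250 x 175 x 15 mm flat on the bench, fixed, at any yaw. Origin: centre of its underside; x along the 250 mm side, z up. Four blue sockets at (+-85, +-48) mm, 50 mm high on the board; the one at (+85, +48) is empty, the others hold fixed legs like the loose one, tops 140 mm above the bench: carry the leg above them.
- socket (a point): centre of the empty socket's mouth, 65 mm above the bench, z up. A blind round funnel: inside diameter 55 mm at the mouth, narrowing over 22 mm to a straight 35 mm bore with a flat floor 45 mm below the mouth (20 mm above the bench); 62 mm outside. A leg fully home stands on that floor, its top 140 mm above the bench.
- pepper_mill: bystander: black waisted pepper mill with a steel ball on top, 42 mm in diameter, 110 mm tall, standing on the bench. Origin: centre of its underside, z up. It, the leg and a white sugar jar with wooden lid (68 mm in diameter, 96 mm tall) stand at swapped places, about 100 mm or more apart.

How it is judged:
On the way:
1. the leg's foot is inside the socket, at least 10 mm below the mouth, while the gripper still holds it (z of leg in the frame of socket below -0.01 m and horizontal distance between leg and socket below 0.015 m and contact force between the fingers and leg above 0.5 N), for 0.05 s.
At the end, for the whole second after the job is handed in: The leg stands at rest on the socket's floor: its foot at least 37 mm below the mouth and within 10 mm of the socket's centre, upright within 10 degrees with the cap on top, released; the pepper mill stands upright within 30 mm of where it was (z of leg in the frame of socket below -0.037 m and horizontal distance between leg and socket below 0.01 m and angle between each of leg, pepper_mill's own z axis and vertical below 0.175 rad and linear speed of leg below 0.02 m/s and distance of pepper_mill from where it was at the start of the episode below 0.03 m); the robot touches nothing.
It also fails if it takes over 38 s, if anything falls off the work surface, if the arm or the gripper's body presses on something with over 40 N, if the wrist force passes 120 N, or if a joint passes its speed limit or range.

## Working session

There is one attempt and no reset: what is moved stays moved. The work goes in short steps, Python scripts to look and compute and a tool call to move; the robot and the scene stay as the last step left them, time stands still between calls to the robot, and variables do not carry over. Pictures are saved under pics/ and viewed, at most 10 in all, crops included, and the job is handed in when it is done.

```bash
ls; mkdir -p pics; python3 - <<'E'
from station import bot
import cv2,json,numpy as np
o=bot.get_obs()
print({k:np.round(v,3).tolist() for k,v in o.items()})
ims=[]
for n in("side","top"):
    im=bot.read_camera(n); cv2.imwrite(f"pics/{n}0.png",im)
    print(n,bot.camera_info(n))
print(bot.camera_info("wrist"))
E
```

```text
pics
station.py
{'t': 0.0, 'q': [1.203, 0.478, 0.022, 1.556, -0.011, 1.109, -0.083], 'joint_vel': [-0.0, -0.002, 0.001, 0.001, 0.0, -0.001, -0.001], 'joint_torque': [0.0, -59.643, 1.608, -28.119, 0.012, 0.009, -0.0], 'eef_pos': [0.173, -0.652, 0.23], 'tool_rot': [-0.001, 0.992, 0.13, -0.0], 'contact_force': [-0.314, 0.487, 0.344], 'torque': [0.016, -0.034, 0.088], 'grasp_force': 0.0, 'gripper_width': 1.002}
side {'vertical_fov': 45.56002670755782, 'cx': 258.93745435484146, 'cy': 188.96833577665035, 'view': array([[-0.94854761, -0.31618775, -0.016815  ,  0.54794878],
       [ 0.14004048, -0.46655876,  0.87333361, -0.11688146],
       [-0.28398257,  0.82604372,  0.48683228, -0.8436771 ],
       [ 0.        ,  0.        ,  0.        ,  1.        ]])}
top {'vertical_fov': 53.35858017751563, 'cx': 255.12718980785885, 'cy': 189.62722912132003, 'view': array([[ 0.00201597, -0.99910333, -0.04229044,  0.10223477],
       [ 0.99234483, -0.00322336,  0.12345584, -0.57637273],
       [-0.12348146, -0.04221558,  0.99144852, -0.76976115],
       [ 0.        ,  0.        ,  0.        ,  1.        ]])}
{'vertical_fov': 64.95888229622466, 'cx': 254.00037751239992, 'cy': 192.5438273028516, 'hand_eye': array([[-1.97980670e-04,  9.50638967e-01,  3.10299074e-01,
         7.98521034e-02],
       [ 9.99999965e-01,  2.43201452e-04, -1.07045482e-04,
         8.52437228e-04],
       [-1.77226792e-04,  3.10299042e-01, -9.50638982e-01,
        -1.42524691e-01],
       [ 0.00000000e+00,  0.00000000e+00,  0.00000000e+00,
         1.00000000e+00]])}
```

View pics/side0.png

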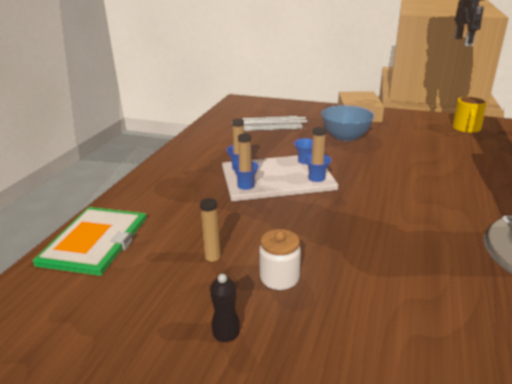

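View pics/top0.png

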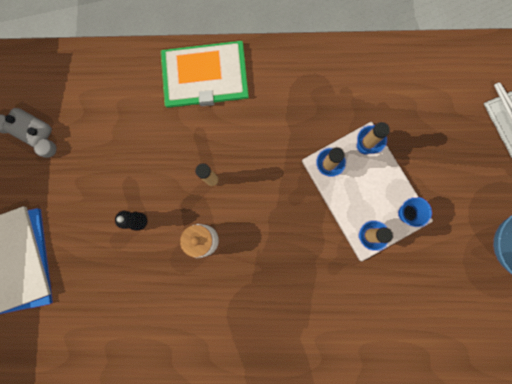

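The side view shows the leg's cap at about (209,205), the mill at (224,308), the jar at (280,260) and the empty socket at (307,150). The top view shows the leg's cap at about (204,171), the mill at (122,220), the jar at (199,240) and the empty socket at (416,211). Next I'll measure these.

```bash
cat > h.py <<'E'
import numpy as np,cv2
from station import bot
def ray(name,uv):
    c=bot.camera_info(name); f=192/np.tan(np.radians(c["vertical_fov"]/2))
    d=np.array([(uv[0]-c["cx"])/f,-(uv[1]-c["cy"])/f,-1.])
    if "view" in c: M=np.linalg.inv(c["view"])
    else:
        from scipy.spatial.transform import Rotation as R
        o=bot.get_obs(); T=np.eye(4); T[:3,:3]=R.from_quat(np.roll(o["tool_rot"],-1)).as_matrix(); T[:3,3]=o["eef_pos"]; M=T@c["hand_eye"]
    return M[:3,3],M[:3,:3]@d
def onz(name,uv,z):
    o,d=ray(name,uv); return (o+d*(z-o[2])/d[2]).round(4)
def cross(a,ua,b,ub):
    (o1,d1),(o2,d2)=ray(a,ua),ray(b,ub)
    s=np.linalg.lstsq(np.c_[d1,-d2],o2-o1,rcond=None)[0]
    p,q=o1+s[0]*d1,o2+s[1]*d2
    return ((p+q)/2).round(4),np.linalg.norm(p-q).round(4)
def blobs(m,lo,hi):
    n,l,s,c=cv2.connectedComponentsWithStats(m.astype(np.uint8))
    return [(c[i].round(1).tolist(),s[i].tolist()) for i in range(1,n) if lo<s[i,4]<hi]
E
python3 - <<'E'
from h import *
for n in("top","side"):
    im=cv2.imread(f"pics/{n}0.png"); h=cv2.cvtColor(im,cv2.COLOR_BGR2HSV)
    print(n,"dark");[print(b) for b in blobs(im.max(2)<38,30,1500)]
    print("blue");[print(b) for b in blobs((h[...,0]>108)&(h[...,0]<128)&(h[...,1]>180)&(h[...,2]>60),30,1500)]
    if n=="top":
        w=(h[...,1]<60)&(h[...,2]>120); w=w[110:270,290:440].astype(np.uint8)
        c=max(cv2.findContours(w,0,2)[0],key=cv2.contourArea)+[290,110]; r=cv2.minAreaRect(c); bp=cv2.boxPoints(r); print(r,[ (p.round(1).tolist(),onz(n,p,.015).tolist()) for p in bp])
t=cv2.imread("pics/top0.png"); s=cv2.imread("pics/side0.png")
g=lambda im,x,y,w:cv2.resize(im[y:y+w,x:x+w],(390,390),interpolation=cv2.INTER_CUBIC)
cv2.imwrite("pics/crop1.png",np.hstack([g(t,380,180,65),g(t,180,145,65)]))
E
```

```text
top dark
([9.7, 118.8], [6, 116, 9, 7, 50])
([409.7, 212.8], [405, 207, 11, 13, 105])
([133.4, 220.2], [117, 211, 30, 19, 378])
blue
((366.520751953125, 190.32122802734375), (118.98554229736328, 82.77880859375), 59.74356460571289) [([300.79998779296875, 159.8000030517578], [0.6446, 0.0032, 0.015]), ([372.29998779296875, 118.0999984741211], [0.7368, -0.1544, 0.015]), ([432.20001220703125, 220.89999389648438], [0.5116, -0.2715, 0.015]), ([360.70001220703125, 262.6000061035156], [0.4242, -0.1194, 0.015])]
side dark
blue
```

View pics/crop1.png

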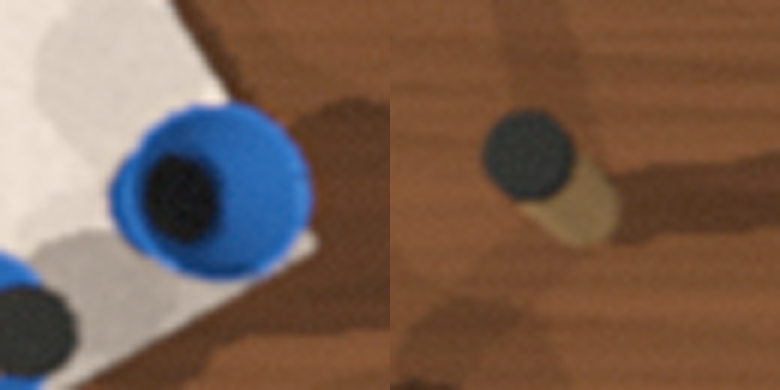

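The left crop shows the socket rim centred near top-view pixel (416.6,211.3). The right crop shows the leg's cap centred near (202.7,170.4).

```bash
python3 - <<'E'
from h import *
for n in("top","side"):
    im=cv2.imread(f"pics/{n}0.png"); h=cv2.cvtColor(im,cv2.COLOR_BGR2HSV)
    d=(h[...,1]<110)&(h[...,2]<75)
    print(n,"dark");[print(b,onz(n,b[0],.134 if n=="side" else .14),onz(n,b[0],.114 if n=="side" else .12)) for b in blobs(d,60,900)]
    b=(h[...,0]>100)&(h[...,0]<130)&(h[...,1]>120)&(h[...,2]>50)
    print("blue");[print(x) for x in blobs(b,60,1500)]
s=onz("top",(416.6,211.3),.065);print("socket",s,"leg",onz("top",(202.7,170.4),.12))
s=cv2.imread("pics/side0.png")
g=lambda im,x,y,w:cv2.resize(im[y:y+w,x:x+w],(390,390),interpolation=cv2.INTER_CUBIC)
cv2.imwrite("pics/crop2.png",np.hstack([g(s,275,120,65),g(s,180,195,65)]))
E
```

```text
top dark
([9.7, 118.7], [5, 114, 11, 10, 77]) [0.7041 0.575  0.14  ] [0.7106 0.5895 0.12  ]
([380.9, 129.9], [373, 122, 17, 17, 198]) [ 0.6746 -0.1357  0.14  ] [ 0.6802 -0.1415  0.12  ]
([32.0, 131.0], [27, 128, 11, 7, 61]) [0.6791 0.5286 0.14  ] [0.6849 0.5418 0.12  ]
([336.2, 154.9], [329, 148, 15, 15, 172]) [ 0.6279 -0.0523  0.14  ] [ 0.6322 -0.0558  0.12  ]
([202.7, 170.5], [196, 164, 15, 14, 167]) [0.6    0.1956 0.14  ] [0.6036 0.1992 0.12  ]
([409.5, 212.8], [405, 206, 10, 14, 110]) [ 0.5208 -0.1806  0.14  ] [ 0.5221 -0.1877  0.12  ]
([131.7, 220.2], [115, 211, 32, 19, 430]) [0.5074 0.3261 0.14  ] [0.5083 0.3335 0.12  ]
([383.9, 234.7], [377, 228, 15, 15, 181]) [ 0.4816 -0.1336  0.14  ] [ 0.4817 -0.1394  0.12  ]
blue
([369.1, 142.0], [357, 126, 30, 28, 320])
([329.1, 164.4], [317, 149, 28, 27, 295])
([416.4, 211.5], [399, 197, 33, 29, 595])
([39.1, 236.3], [28, 209, 22, 78, 529])
([371.2, 235.2], [359, 221, 28, 29, 335])
([32.9, 303.6], [2, 295, 50, 18, 246])
side dark
([467.5, 17.2], [456, 0, 25, 43, 667]) [ 0.0724 -1.8558  0.134 ] [ 0.0609 -1.9935  0.114 ]
([208.0, 204.1], [201, 199, 15, 11, 144]) [0.5873 0.2301 0.134 ] [0.6023 0.2    0.114 ]
blue
([310.7, 159.4], [296, 139, 34, 42, 528])
([241.1, 173.1], [228, 147, 24, 42, 302])
socket [ 0.5285 -0.2213  0.065 ] leg [0.6037 0.1992 0.12  ]
```

View pics/crop2.png

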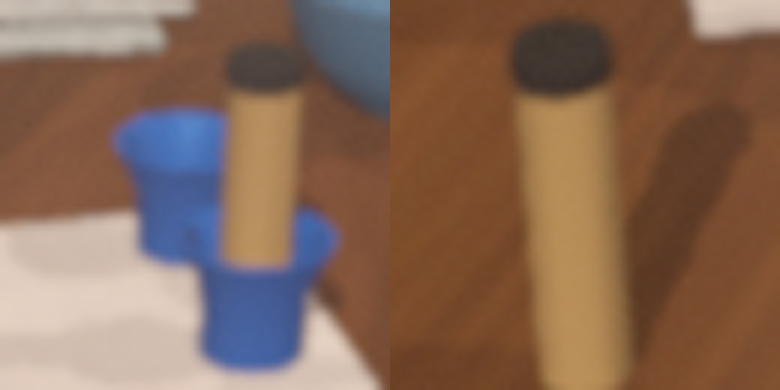

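Both views place the leg at (0.603, 0.199), within 1 mm of each other. The rim, the caps and the board put the socket at about (0.529, -0.220), within 2 mm. I'll go to a point above the leg along an arc that clears the minimum reach.

The rows are not in the units I measure in: shifts go in shares of 40 cm and turns go in shares of 2 pi rad. I convert before sending: 0.039 m / 0.4 = 0.0975, 0.036 m / 0.4 = 0.09.

Request:
shift_gripper([
  [0.0975,-0.0575,0,0,1],
  [0.0975,-0.0575,0,0,1],
  [0.0975,-0.0575,0,0,1],
  [0.0975,-0.0575,0,0,1],
  [0.0975,-0.0575,0,0,1],
  [0.0975,-0.0575,0,0,1],
  [0.0975,-0.0575,0,0,1],
  [0.0975,-0.0575,0,0,1],
  [0.0975,-0.0575,0,0,1],
  [0.0975,-0.0575,0,0,1],
  [0.09,-0.0525,0,0,1],
], squeeze=30)

```text
t: 1.2
eef_pos: [0.5218, -0.2983, 0.231]
tool_rot: [-0.0, 0.992, 0.13, -0.0]
contact_force: [-0.2, 0.1, 0.3]
gripper_width: 1.003
grasp_force: 0.0
```

Request:
shift_gripper([
  [0.0435,-0.096,0,0,1],
  [0.0435,-0.096,0,0,1],
  [0.0435,-0.096,0,0,1],
  [0.0435,-0.096,0,0,1],
  [0.0435,-0.096,0,0,1],
  [0.0435,-0.096,0,0,1],
  [0.0435,-0.096,0,0,1],
  [0.0435,-0.096,0,0,1],
  [0.0435,-0.096,0,0,1],
  [0.0435,-0.096,0,0,1],
  [0.0435,-0.096,0,0,1],
  [0,0,0,0,1],
  [0,0,0,0,1],
])

```text
t: 2.5
eef_pos: [0.5966, 0.1582, 0.2307]
tool_rot: [-0.0, 0.991, 0.131, -0.001]
contact_force: [1.0, -1.1, 0.1]
gripper_width: 1.001
grasp_force: 0.0
```

```bash
cat >> h.py <<'E'
def go(w):
    "tool-axes shift from the measured TCP to world point w"
    from scipy.spatial.transform import Rotation as R
    o=bot.get_obs(); r=R.from_quat(np.roll(o["tool_rot"],-1))
    print("t",round(o["t"],2),"tcp",np.round(o["eef_pos"],4),"rot",np.round(o["tool_rot"],3),"q",np.round(o["q"],2),"tool shift",r.inv().apply(np.array(w)-o["eef_pos"]).round(4))
E
python3 -c "
from h import *
go([.603,.199,.069])"
```

```text
t 2.5 tcp [0.5966 0.1582 0.2307] rot [-0.     0.991  0.131 -0.001] q [-0.11  0.41 -0.34  1.68  0.15  1.08 -1.79] tool shift [ 0.0169 -0.0377  0.1616]
```

To row units: 0.04 m / 0.4 = 0.1, -0.0377 m / 0.4 = -0.0943.

Request:
shift_gripper([
  [0.0423,-0.0943,0,0,1],
  [0,0,0.1,0,1],
  [0,0,0,0,1],
])

```text
t: 2.8
eef_pos: [0.6009, 0.1955, 0.1866]
tool_rot: [0.001, 0.992, 0.129, -0.004]
contact_force: [-1.2, -0.3, -1.0]
gripper_width: 1.001
grasp_force: 0.0
```

```bash
python3 - <<'E'
from h import *
go([.603,.199,.069])
im=bot.read_camera("wrist"); cv2.imwrite("pics/w1.png",im)
E
```

```text
t 2.8 tcp [0.6009 0.1955 0.1866] rot [ 0.001  0.992  0.129 -0.004] q [-0.17  0.48 -0.33  1.68  0.18  1.02 -1.87] tool shift [ 0.004  -0.0031  0.1175]
```

View pics/w1.png

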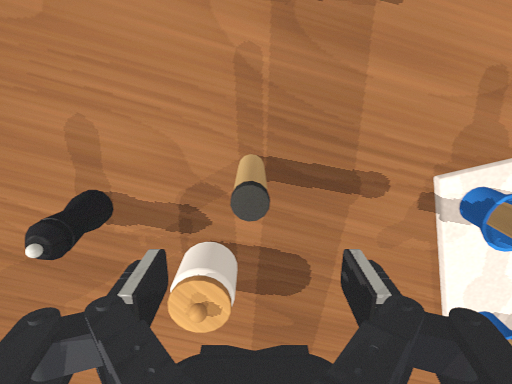

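The wrist view shows the cap's top at about (250,200), midway between the fingers at columns 150 and 360. The jar and the mill are well clear.

```bash
python3 -c "
from h import *
print(onz('wrist',(250,201),.12)); go([.603,.199,.069])"
```

```text
[0.6054 0.1978 0.12  ]
t 2.85 tcp [0.6022 0.1949 0.1889] rot [ 0.001  0.992  0.129 -0.003] q [-0.17  0.47 -0.33  1.68  0.18  1.02 -1.87] tool shift [ 0.0026 -0.004   0.1198]
```

To row units: 0.03 m / 0.4 = 0.075, -0.003 m / 0.4 = -0.0075.

Request:
shift_gripper([
  [0.0075,-0.0075,0,0,1],
  [0,0,0.075,0,1],
  [0,0,0.075,0,1],
  [0,0,0.075,0,1],
  [0,0,0.075,0,1],
  [0,0,0,0,1],
  [0,0,0,0,1],
  [0,0,0,0,1],
], squeeze=30)

```text
t: 3.65
eef_pos: [0.6078, 0.2018, 0.074]
tool_rot: [-0.0, 0.992, 0.129, 0.002]
contact_force: [0.2, 0.4, -0.6]
gripper_width: 1.003
grasp_force: 0.0
```

```bash
python3 -c "
from h import *
go([.604,.199,.069])"
```

```text
t 3.65 tcp [0.6078 0.2018 0.074 ] rot [-0.     0.992  0.129  0.002] q [-0.2   0.61 -0.3   1.75  0.24  0.81 -1.93] tool shift [-0.0044  0.0017  0.005 ]
```

Now a small correction, then close.

To row units: 0.005 m / 0.4 = 0.0125, -0.004 m / 0.4 = -0.01.

Request:
shift_gripper([
  [-0.01,0.005,0.0125,0,1],
  [0,0,0,0,1],
  [0,0,0,0,0.3],
  [0,0,0,0,0],
  [0,0,0,0,0],
  [0,0,0,0,0],
  [0,0,0,0,0],
  [0,0,0,0,0],
  [0,0,0,0,0],
  [0,0,0,0,0],
  [0,0,0,0,0],
  [0,0,0,0,0],
], squeeze=40)

```text
t: 4.85
eef_pos: [0.6027, 0.1987, 0.0665]
tool_rot: [-0.0, 0.992, 0.13, 0.0]
contact_force: [0.5, 0.6, 3.5]
gripper_width: 0.316
grasp_force: 39.5
```

```bash
python3 -c "
from h import *
go([.604,.199,.069])"
```

```text
t 4.85 tcp [0.6027 0.1987 0.0665] rot [-0.     0.992  0.13   0.   ] q [-0.2   0.62 -0.3   1.76  0.24  0.8  -1.93] tool shift [ 0.0014  0.0001 -0.0025]
```

To row units: -0.03 m / 0.4 = -0.075, -0.015 m / 0.4 = -0.0375.

Request:
shift_gripper([
  [0,0,-0.025,0,0],
  [0,0,-0.075,0,0],
  [0,0,-0.075,0,0],
  [0,0,-0.075,0,0],
  [0,0,-0.075,0,0],
  [0,0,-0.075,0,0],
  [0,0,-0.0375,0,0],
  [0,0,0,0,0],
  [0,0,0,0,0],
])

```text
t: 5.75
eef_pos: [0.602, 0.1981, 0.2402]
tool_rot: [0.0, 0.992, 0.129, -0.001]
contact_force: [-0.3, -1.1, -0.5]
gripper_width: 0.317
grasp_force: 39.4
```

```bash
python3 -c "
from h import *
go([.529,-.220,.24])"
```

```text
t 5.75 tcp [0.602  0.1981 0.2402] rot [ 0.     0.992  0.129 -0.001] q [-0.16  0.43 -0.34  1.63  0.16  1.11 -1.86] tool shift [-0.1779  0.3853  0.0006]
```

To row units: 0.0294 m / 0.4 = 0.0735, 0.018 m / 0.4 = 0.045.

Request:
shift_gripper([
  [-0.02,0.045,0,0,0],
  [-0.034,0.0735,0,0,0],
  [-0.034,0.0735,0,0,0],
  [-0.034,0.0735,0,0,0],
  [-0.034,0.0735,0,0,0],
  [-0.034,0.0735,0,0,0],
  [-0.034,0.0735,0,0,0],
  [-0.034,0.0735,0,0,0],
  [-0.034,0.0735,0,0,0],
  [-0.034,0.0735,0,0,0],
  [-0.034,0.0735,0,0,0],
  [-0.034,0.0735,0,0,0],
  [-0.034,0.0735,0,0,0],
  [-0.0175,0.0375,0,0,0],
  [0,0,0,0,0],
  [0,0,0,0,0],
  [0,0,0,0,0],
])

```text
t: 7.45
eef_pos: [0.5292, -0.2188, 0.2406]
tool_rot: [-0.001, 0.991, 0.13, -0.0]
contact_force: [-0.1, 0.8, -0.8]
gripper_width: 0.317
grasp_force: 39.5
```

```bash
python3 - <<'E'
from h import *
go([.529,-.220,.24])
t=bot.read_camera("top"); s=bot.read_camera("side");w=bot.read_camera("wrist")
cv2.imwrite("pics/w2.png",w)
g=lambda im,x,y,w:cv2.resize(im[y:y+w,x:x+w],(390,390),interpolation=cv2.INTER_CUBIC)
cv2.imwrite("pics/p3.png",np.hstack([g(t,340,130,130),g(s,230,60,130)]))
E
```

```text
t 7.45 tcp [ 0.5292 -0.2188  0.2406] rot [-0.001  0.991  0.13  -0.   ] q [ 0.44  0.31 -0.19  1.78  0.07  1.06 -1.09] tool shift [-0.0005  0.0012  0.0006]
```

View pics/w2.png

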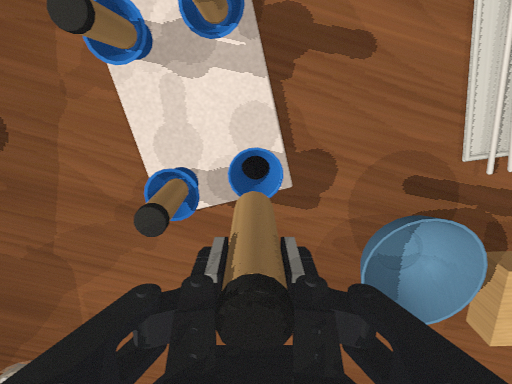

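View pics/p3.png

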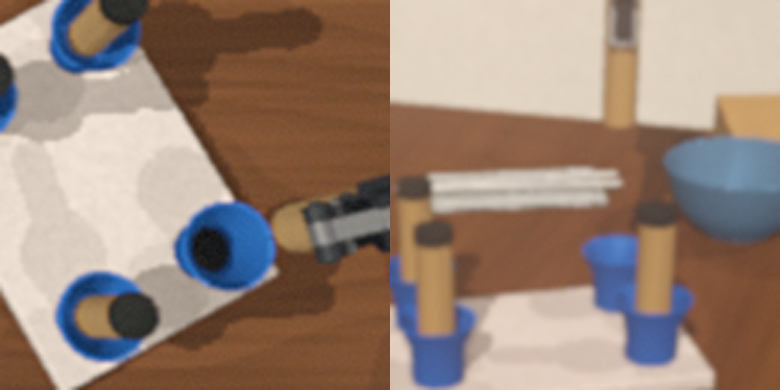

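In the wrist view the leg is upright in the fingers and the rim is centred near (255.5,174). The top and side crops show the leg's foot clear of the other legs.

```bash
python3 - <<'E'
from h import *
w=cv2.imread("pics/w2.png");h=cv2.cvtColor(w,cv2.COLOR_BGR2HSV)
b=(h[...,0]>100)&(h[...,0]<130)&(h[...,1]>150)&(h[...,2]>50)
x=[b for b in blobs(b,200,9000) if 220<b[0][0]<300 and b[0][1]<230][0];print(x)
l,t,W,H,_=x[1]
for c in((l+W/2-.5,t+H/2-.5),(l+W/2-.5,t+W/2-.5),(255.5,174)): print(c,onz("wrist",c,.065))
print("foot side view",onz("side",(230+230/3,60+122/3),.174)); go([.529,-.22,.14])
E
```

```text
([255.5, 173.5], [228, 148, 55, 50, 1586])
(255.0, 172.5) [ 0.5289 -0.2211  0.065 ]
(255.0, 175.0) [ 0.5262 -0.2218  0.065 ]
(255.5, 174) [ 0.5274 -0.2221  0.065 ]
foot side view [ 0.5272 -0.2169  0.174 ]
t 7.6 tcp [ 0.5296 -0.2189  0.2411] rot [-0.     0.991  0.13  -0.   ] q [ 0.44  0.31 -0.19  1.78  0.07  1.06 -1.09] tool shift [-0.0008  0.0009  0.1011]
```

To row units: 0.025 m / 0.4 = 0.0625, -0.0015 m / 0.4 = -0.0038.

Request:
shift_gripper([
  [-0.0038,0.0038,0.0375,0,0],
  [0,0,0.0625,0,0],
  [0,0,0.0625,0,0],
  [0,0,0.05,0,0],
  [0,0,0.025,0,0],
  [0,0,0.0125,0,0],
  [0,0,0,0,0],
  [0,0,0,0,0],
  [0,0,0,0,0],
])

```text
t: 8.5
eef_pos: [0.529, -0.2221, 0.1424]
tool_rot: [0.0, 0.992, 0.13, 0.001]
contact_force: [-0.7, 0.1, -0.1]
gripper_width: 0.318
grasp_force: 39.5
```

```bash
python3 -c "
from h import *
go([.5285,-.2205,.0865])"
```

```text
t 8.5 tcp [ 0.529  -0.2221  0.1424] rot [0.    0.992 0.13  0.001] q [ 0.43  0.42 -0.18  1.88  0.1   0.85 -1.11] tool shift [-0.0002 -0.0018  0.0558]
```

To row units: 0.008 m / 0.4 = 0.02, 0.006 m / 0.4 = 0.015.

Request:
shift_gripper([
  [0,-0.0025,0.02,0,0],
  [0,0,0.02,0,0],
  [0,0,0.015,0,0],
  [0,0,0.0125,0,0],
  [0,0,0.01,0,0],
  [0,0,0.0075,0,0],
  [0,0,0.005,0,0],
  [0,0,0,0,0],
  [0,0,0,0,0],
], squeeze=30)

```text
t: 9.4
eef_pos: [0.5282, -0.2211, 0.1055]
tool_rot: [0.0, 0.992, 0.129, 0.0]
contact_force: [0.1, -0.2, -1.1]
gripper_width: 0.316
grasp_force: 39.5
```

```bash
python3 -c "
from h import *
go([.5285,-.2205,.0865])"
```

```text
t 9.4 tcp [ 0.5282 -0.2211  0.1055] rot [0.    0.992 0.129 0.   ] q [ 0.43  0.47 -0.18  1.9   0.11  0.78 -1.12] tool shift [ 0.0004 -0.0005  0.019 ]
```

The foot is already 26 mm below the mouth, inside the bore, with no side force. I'll keep going down gently.

To row units: 0.004 m / 0.4 = 0.01, 0.003 m / 0.4 = 0.0075.

Request:
shift_gripper([
  [0,0,0.01,0,0],
  [0,0,0.01,0,0],
  [0,0,0.0075,0,0],
  [0,0,0.0075,0,0],
  [0,0,0.005,0,0],
  [0,0,0.0038,0,0],
  [0,0,0,0,0],
  [0,0,0,0,0],
  [0,0,0,0,0],
])

```text
t: 10.3
eef_pos: [0.5282, -0.221, 0.0879]
tool_rot: [0.0, 0.992, 0.13, 0.0]
contact_force: [0.0, 0.2, -0.3]
gripper_width: 0.318
grasp_force: 39.5
```

```bash
python3 -c "
from h import *
go([.5285,-.2205,.0865])"
```

```text
t 10.3 tcp [ 0.5282 -0.221   0.0879] rot [0.    0.992 0.13  0.   ] q [ 0.42  0.49 -0.17  1.91  0.12  0.75 -1.13] tool shift [ 0.0004 -0.0004  0.0014]
```

To row units: 0.001 m / 0.4 = 0.0025, 0.0005 m / 0.4 = 0.0013.

Request:
shift_gripper([
  [0,0,0.0025,0,0],
  [0,0,0.0013,0,0],
  [0,0,0,0,0],
  [0,0,0,0,0],
])

```text
t: 10.7
eef_pos: [0.5282, -0.221, 0.0864]
tool_rot: [0.0, 0.992, 0.13, 0.0]
contact_force: [-0.8, 0.1, 0.8]
gripper_width: 0.316
grasp_force: 39.6
```

Request:
shift_gripper([
  [0,0,0,0,0.5],
  [0,0,0,0,0.9],
  [0,0,0,0,0.9],
  [0,0,0,0,0.9],
  [0,0,0,0,0.9],
  [0,0,0,0,0.9],
  [0,0,0,0,0.9],
  [0,0,0,0,0.9],
])

```text
t: 11.5
eef_pos: [0.5281, -0.221, 0.0863]
tool_rot: [0.0, 0.992, 0.13, 0.0]
contact_force: [-0.4, -0.8, -0.2]
gripper_width: 0.903
grasp_force: 0.0
```

To row units: -0.03 m / 0.4 = -0.075, -0.02 m / 0.4 = -0.05.

Request:
shift_gripper([
  [0,0,-0.025,0,0.9],
  [0,0,-0.05,0,0.9],
  [0,0,-0.075,0,0.9],
  [0,0,-0.075,0,0.9],
  [0,0,-0.075,0,0.9],
  [0,0,-0.075,0,0.9],
  [-0.075,0.075,0,0,0.9],
  [-0.075,0.075,0,0,0.9],
  [0,0,0,0,0.9],
  [0,0,0,0,0.9],
  [0,0,0,0,0.9],
])

```text
t: 12.6
eef_pos: [0.4862, -0.2932, 0.2367]
tool_rot: [-0.0, 0.991, 0.13, 0.0]
contact_force: [0.2, 0.7, -0.2]
gripper_width: 0.902
grasp_force: 0.0
```

```bash
python3 - <<'E'
from h import *
t=bot.read_camera("top"); s=bot.read_camera("side")
g=lambda im,x,y,w:cv2.resize(im[y:y+w,x:x+w],(390,390),interpolation=cv2.INTER_CUBIC)
cv2.imwrite("pics/p4.png",np.hstack([g(t,340,130,130),g(s,230,60,130)]))
E
```

```text
(no output)
```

View pics/p4.png

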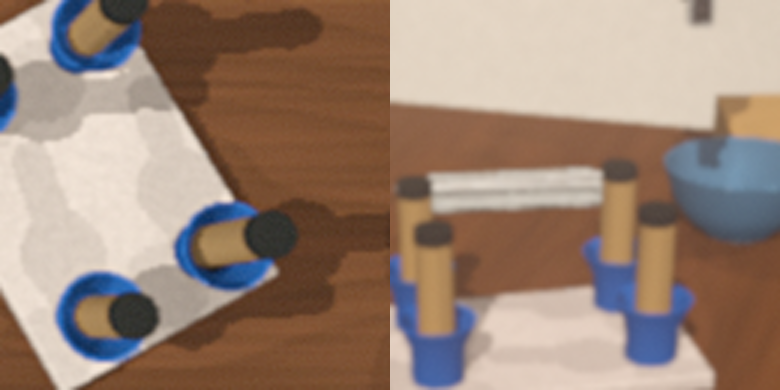

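The top and side crops show the leg standing in the socket, matching the other legs in height and uprightness, and the gripper is clear of it.

```bash
python3 -c "
from h import *
print(onz('top',(340+270/3,130+233/3),.14)); print(bot.hand_in())"
```

```text
[ 0.53   -0.2173  0.14  ]
the job is handed in; nothing more can be done
None
```

The leg stands in the empty socket, upright and released, its top level with the other three legs; I never went near the pepper mill, and I handed the job in at about 13 s of the 38 s (no verdict was printed).

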